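Hang the sample shelf on the slotted upright

TASK

Hang the little mosaic sample shelf on the slotted upright: hook both claws on its back into the two slots and press it straight down until it sits hard on the bottom of its slots and both orange spring catches have snapped in over its ears, then let go. Press by feel and never force it: the upright must not take more than 40 N from the shelf. Leave the tub, the tape roll and the glass block where they are.

Things in the scene. Friction and masses are not known exactly. Their poses are not given: they have to be found in the camera images.
- shelf: loose aluminium shelf with coloured tesserae glued on, 0.24 to 0.38 kg, standing level on the bench. Origin: on its underside, below the middle of the blue grip bar; +x to its back (the claws), z up. Plate 125 (x -75 to +50) by 90 (y) by 8 mm; back plate 48 wide, 110 high, rear face at x = 50. Two ears at the back plate stick out sideways to y = 29 and -29, z 46 to 49.5.
- grip (a point): middle of the blue grip bar, at (0, 0, 85) mm in the shelf frame, same axes. The bar is 14 mm wide (y), x from -36 to +44, z from 70 to 100; below it is only a 4 mm thick upright web (down to the plate, 62 mm below the bar), so fingertips may reach past the bar.
- rear (a point): middle of the lower edge of the shelf's rear face: (50, 0, 0) mm in the shelf frame, same axes.
- claw_low (a point): tip of the lower of two equal steel claws, at (60, 0, 2) mm in the shelf frame; the upper is 50 mm higher. Each is 6 mm wide and reaches 14 mm behind the rear face: a neck 8 mm tall (z 18 to 26 and 68 to 76), then a hook hanging 16 mm below the neck, with a gap of 7 to 9 mm between hook and rear face.
- stand: upright fixed to the bench: dark foot 150 by 130 by 12 mm, dark post 222 mm tall, before it a white slotted strip 66 mm wide, front face at x = -25 mm looking to -x. Origin: centre of the foot's underside; +x from the strip's face to the post, z up. Strip plate 5 mm thick, 20 mm free behind it, top nominally 210 mm up. Two slots one above the other at y = 0, 9 mm wide, 40 mm tall.
- seat (a point): NOMINAL place of point rear when the shelf is fully down: on the strip's front face, y = 0, 90 mm above the bench, stand axes. It belongs to the post; the strip is clamped up to 9 mm higher or lower, which is not measured: the true bottom must be felt. Nominally the slots run from 18 to 58 and 68 to 108 mm above this point.
- entry (a point): NOMINAL place of point rear to pass the claws in: 24 mm above the seat (16 to 32 above the true seat). Push back till the rear face meets the strip (if it stops over 10 mm short, try higher or lower), then press straight down: over the last 13 mm the ears spread the catches, over the last 7 a sprung pad lifts the shelf, 8 to 15 N in all; then a hard stop, locked. Then the pad lifts it 1.5 mm against the catches.
- catch_left (a joint): left (+y) orange spring catch in a black housing at the strip's side, 51 mm above the seat: metres it is pushed sideways; 0 when free or snapped in, about 0.003 while the ear passes.
- pad (a joint): black rubber spring pad under the shelf's back edge, on the strip: metres it is pressed down; 0 when free (its top 7 mm above the true seat), 0.007 at the hard stop, about 0.0055 when the shelf is locked.
- catch_right (a joint): right (-y) spring catch, as the left one.
- tub: closed white tub with green lid, 78 mm across, 53 mm high, loose; origin at the centre of its underside. Leave alone.
- roll: orange ring-shaped tape roll lying flat, 90 mm across, 45 mm high, loose; origin at the centre of its underside. Leave alone.
- smalti: blue glass block 60 by 45 by 28 mm, loose; origin at the centre of its underside. Leave alone.
Mind the look-alikes: they are no part of the job. Of the things that look like the shelf, the middle-sized one is meant. Of the things that look like the stand, the smaller one is meant.

How it is judged:
By the outcome, as a careful person would: the job done as asked, in the order asked, and still so for the second after the job is handed in, with the robot touching nothing.
It also fails if it takes over 54 s, if anything falls off the work surface, if the arm or the gripper's body presses on something with over 40 N, if the wrist force passes 120 N, or if a joint passes its speed limit or range.

ROBOT

A 6-joint arm with a two-finger parallel gripper is mounted at the origin on the work surface. World frame = base frame: x ahead of the robot, y to its left, z up, the work surface at z = 0. Lengths are in m, angles in rad, forces in N, time in s.
With the tool pointing down it reaches from about 0.35 to 0.975 m from the base axis. Payload 4.9 kg.
Tool frame: the origin (TCP) lies midway between the tips of the shut fingers; the grasp point (between the pads) lies ctrl.tcp_to_grasp behind it (ctrl.tcp_to_grasp is the distance from the TCP to the grasp point, in m); z points along the fingers, y is the direction in which the jaws open and shut (so a half turn about z gives the same grasp; the last joint's range is limited). The gripper opens to 85 mm and grips with 20 to 120 N. Pads are 22 mm wide; open, the fingers measure 114 mm over their backs; the gripper's body (76 mm by 85 mm) begins 54 mm behind the grasp point. The pads swing forward as they close: fully open they stand 13 mm farther back than shut.
Start: joints at [1.037, 0.053, 1.613, -0, 1.476, -0.119], TCP at [0.252, 0.572, 0.2] pointing down, gripper open.
Joint ranges: [-3.01, 3.01], [-1.01, 2.22], [0.06, 2.58], [-1.02, 4.17], [0.09, 2.62], [-3.14, 3.14]. Speed limits (rad/s): [2.57, 2.57, 3.14, 3.14, 3.14, 3.14].

INTERFACE

Orientations are given as a rotation vector (axis times angle).
In Python, from station import ctrl, get_image, calibration, finish_job, models gives the robot as it stands.
- The arm moves only by the shell command python3 -m creep 'ROWS' [FORCE]. ROWS is JSON, a list of rows, each a list of 7 numbers: the opening, from 0 (shut) to 1 (fully open), then the shift along the tool's x, y, z in m, then the turn, a rotation vector about the tool's x, y, z in degrees. A call has 1 to 20 rows; each row shifts and turns the commanded pose from where the row before left it, along the tool's axes as they then stand; what a row does not reach is not made up. A row lasts 1/10 s, in which the tool goes at most 50 mm and 8.59 degrees, less where a joint would pass 70% of its speed; a pose out of reach is approached as far as the arm can. A call with a gripper value outside its range is refused whole. The fingers move at their own pace and stop on an object; FORCE is the grip in N (left out, the last holds). Time passes only in rows, so rows that do not move let the fingers close. It gives the time, the measured TCP pose, the force and the opening at its end, in the units of the state.
- ctrl.get_obs(): the state, without advancing time (a new reading comes with each control period).
- get_image(name): name is "scene" or "top" or "wrist"; returns the picture (384x512x3 uint8, red, green, blue); there is no depth.
- calibration(name): a dict with "mtx" (3x3 intrinsics, pixels), "R" (3x3) and "t" (3): a world point X has camera coordinates R X + t. Camera axes: x right, y down, z forward; pixel columns grow to the right and rows downward; lengths in m; the calibration is good to about 2 mm. A picture is of the moment at which its call begins: read the wrist's pose just before it. calibration takes no time and is no camera call; for the wrist camera it gives the pose at the moment of the call.
- finish_job(): hands the job in, once; it reports no verdict.
Trained networks look in the newest picture that a camera, given by its name, has taken for a name from the list of things; names that differ only in an ending like _2 or _b are one class to them, and where a whole thing is asked for, a point or a joint stands for the part that bears it (a point fixed in the world has none). Each returns a list of dicts, best first, with "conf" (0 to 1); they miss things now and then, are a little off and sometimes report something else, mostly with a low value. They report only what shows in the picture. A call takes as long as a camera call. They do not tell look-alikes from the thing itself.
- models.search_frame(camera, name): "extent" ([left, top, right, bottom] in pixels, round what is visible of it).
The state is a dict: "t": time; "q": joint angles; "dq": joint speeds; "effort": joint torques, N m; "tool_pos": TCP position; "tool_rot": TCP orientation; "contact_force": force on the tool from outside, world axes, zero at the start; "wrist_torque": the same for the moment, N m; "opening": finger opening in m.
Only numpy, scipy, OpenCV 4.12 (cv2) and the standard library are available. Lean on these libraries where they do the work, as an engineer would, in place of code of your own. Each camera call takes 0.05 s, during which the arm holds its last target. There are 200 camera calls.

## Working session

There is one attempt and no reset: what is moved stays moved. The work goes in short steps, Python scripts to look and compute and a shell command to move; the robot and the scene stay as the last step left them, time stands still between calls to the robot, and variables do not carry over. Pictures are saved under pics/ and viewed, about 8 in all and at most 12, crops included, and the job is handed in when it is done.

```bash
mkdir -p pics; ls
python3 - <<'E'
from station import ctrl,get_image,calibration,models
import cv2,numpy as np
print(ctrl.get_obs(), ctrl.tcp_to_grasp)
ims=[]
for c in("scene","top"):
    im=get_image(c); cv2.imwrite(f"pics/{c}0.png",im[:,:,::-1])
    k=calibration(c); print(c,k)
    for n in("shelf","stand","grip","tub","roll","smalti","catch_left","catch_right","pad"):
        try: print(c,n,[(np.round(d["extent"]).tolist(),round(d["conf"],2)) for d in models.search_frame(c,n)])
        except Exception as e: print(n,e)
E
```

```text
pics
{'t': 0.0, 'q': array([ 1.03697231e+00,  5.33480868e-02,  1.61431398e+00,  2.00158472e-05,
        1.47596903e+00, -1.19029988e-01]), 'dq': array([-2.76075332e-04,  6.75498843e-05,  3.12262303e-04,  1.47715788e-03,
        4.48996576e-04,  1.09753650e-03]), 'effort': array([ 1.81374256e-03, -3.93701828e+01, -3.70171559e+01, -2.34507769e-05,
        7.17370378e-03, -1.09106170e-05]), 'tool_pos': array([0.25153583, 0.57140065, 0.19895657]), 'tool_rot': array([-6.46760181e-01, -3.07360886e+00,  3.02221085e-03]), 'contact_force': array([-0.00736741, -0.30847916, -0.54842519]), 'wrist_torque': array([-0.03070066,  0.01749134, -0.05200378]), 'opening': 0.08524655405771031} 0.0187
scene {'mtx': array([[461.74316176,   0.        , 253.46148941],
       [  0.        , 461.74316176, 191.47326813],
       [  0.        ,   0.        ,   1.        ]]), 'R': array([[ 0.88832194,  0.45915474,  0.00781371],
       [ 0.39895275, -0.76319985, -0.50829391],
       [-0.22742213,  0.45464593, -0.86114822]]), 't': array([-0.4245128 , -0.12619918,  1.69705854])}
scene shelf [([231.0, 214.0, 265.0, 246
[... 845 characters left out ...]
       [ 0.14287787, -0.01846385, -0.98956809]]), 't': array([0.0090277 , 0.48131108, 1.2665355 ])}
top shelf [([257.0, 173.0, 296.0, 210.0], 0.81), ([294.0, 235.0, 346.0, 306.0], 0.71), ([306.0, 167.0, 341.0, 216.0], 0.58)]
top stand [([90.0, 261.0, 166.0, 339.0], 0.96), ([168.0, 129.0, 221.0, 188.0], 0.91)]
top grip [([259.0, 174.0, 292.0, 208.0], 0.9), ([294.0, 236.0, 353.0, 305.0], 0.76), ([308.0, 171.0, 338.0, 218.0], 0.63)]
top tub [([126.0, 210.0, 154.0, 236.0], 0.61)]
top roll [([327.0, 105.0, 359.0, 139.0], 0.65)]
top smalti [([276.0, 107.0, 292.0, 127.0], 0.65), ([304.0, 169.0, 339.0, 216.0], 0.33)]
top catch_left []
top catch_right []
top pad [([306.0, 167.0, 341.0, 217.0], 0.63)]
```

Run:
```python
import cv2,numpy as np
a=cv2.imread("pics/top0.png")[95:345,80:370]; b=cv2.imread("pics/scene0.png")[40:345,120:340]
cv2.imwrite("pics/topc.png",cv2.resize(a,None,fx=2.4,fy=2.4,interpolation=cv2.INTER_CUBIC)[:600])
cv2.imwrite("pics/scc.png",cv2.resize(b,None,fx=1.95,fy=1.95,interpolation=cv2.INTER_CUBIC))
```

```text
(no output)
```

View pics/topc.png

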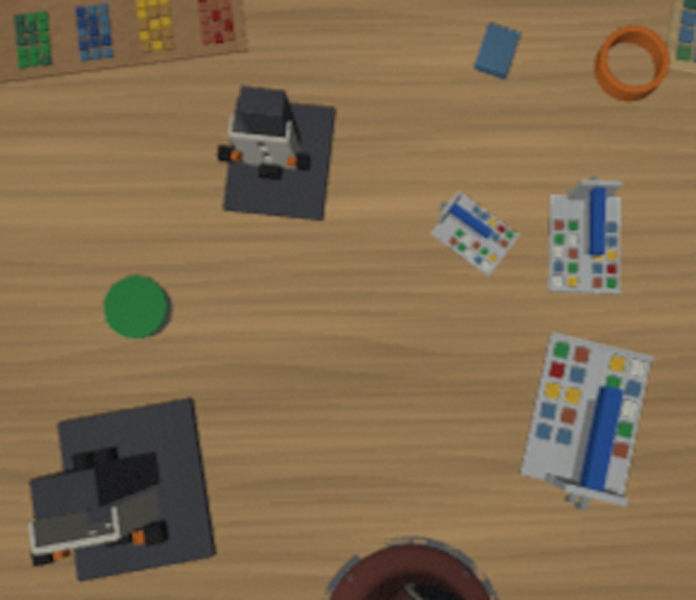

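View pics/scc.png

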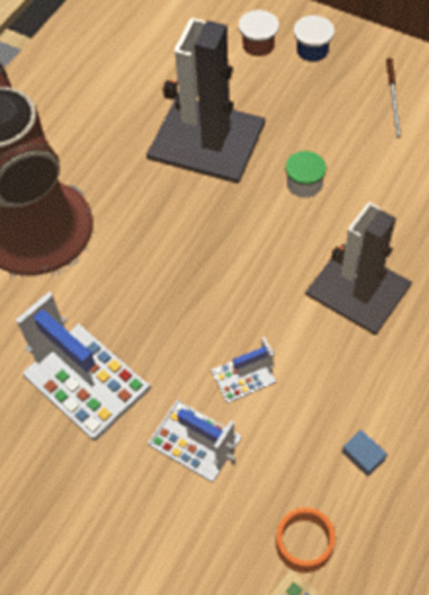

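The top view shows the middle shelf at full-image pixels (324,196), back plate toward +x. The smaller stand is at (195,157), with its strip facing the robot. The scene view agrees: middle shelf (218,265), small stand (303,180). I'll fit both poses from the corners.

```bash
cat > h.py <<'E'
import numpy as np,cv2
from scipy.optimize import least_squares
from scipy.spatial.transform import Rotation as Ro
def proj(k,X):
    c=np.asarray(X)@k["R"].T+k["t"]; p=c@k["mtx"].T; return p[:,:2]/p[:,2:]
def place(p,M):
    c,s=np.cos(p[2]),np.sin(p[2]); M=np.asarray(M,float)
    z=M[:,2]+(p[3] if len(p)>3 else 0)
    return np.c_[p[0]+c*M[:,0]-s*M[:,1],p[1]+s*M[:,0]+c*M[:,1],z]
def fit(obs,p0):
    # obs: list of (calib, pixels Nx2, model pts Nx3 [m])
    f=lambda p:np.concatenate([(proj(k,place(p,M))-np.asarray(u)).ravel() for k,u,M in obs])
    r=least_squares(f,p0,loss="soft_l1"); return r.x,f(r.x).reshape(-1,2)
E
python3 - <<'E'
from h import *
from station import calibration,ctrl
T,S=calibration("top"),calibration("scene")
t=lambda L:np.array(L)/2.4+[80,95]; s=lambda L:np.array(L)/1.95+[120,40]
for k in(T,S):print("cam",-k["R"].T@k["t"])
o=[(T,t([(549,195),(620,293),(549,291),(597,187),(597,255)]),np.array([(50,45,8),(-75,-45,8),(-75,45,8),(44,0,100),(-36,0,100)])/1e3),
(S,s([(176,403),(149,440),(213,478)]),np.array([(-75,45,8),(-75,-45,4),(50,-45,4)])/1e3)]
x,r=fit(o,[.5,-.2,0]);print("shelf",x.round(4),r.round(1).tolist())
o=[(T,t([(338,107),(323,220),(224,210)]),np.array([(75,-65,12),(-75,-65,12),(-75,65,12)])/1e3),
(S,s([(306,290),(376,332),(411,283)]),np.array([(-75,-65,8),(75,-65,4),(75,65,8)])/1e3)]
x,r=fit(o,[.6,.1,0]);print("stand",x.round(4),r.round(1).tolist())
print(calibration("wrist"), ctrl.get_obs()["tool_pos"])
E
```

```text
cam [0.29549688 0.0246637  1.32209202]
cam [ 0.81340022 -0.6729589   1.40058967]
shelf [ 0.4878 -0.231  -0.0354] [[-0.5, 0.3], [-0.6, 0.2], [-0.3, 0.5], [0.0, 0.0], [0.3, -0.8], [0.3, -1.8], [-0.7, 2.3], [0.0, 1.4]]
stand [ 0.5938  0.1579 -0.1196] [[-0.9, -0.2], [-0.1, -0.1], [-1.0, -0.2], [-1.5, 1.5], [-0.7, 1.9], [0.2, -0.3]]
{'mtx': array([[276.18872013,   0.        , 252.76634378],
       [  0.        , 276.18872013, 189.24020895],
       [  0.        ,   0.        ,   1.        ]]), 'R': array([[ 4.02879664e-01,  9.15252954e-01,  8.05217152e-05],
       [ 8.79169092e-01, -3.87020584e-01,  2.77987005e-01],
       [ 2.54459591e-01, -1.11924519e-01, -9.60584832e-01]]), 't': array([-0.62533863, -0.03624268,  0.37960202])} [0.25188189 0.57199164 0.20022394]
```

```bash
python3 - <<'E'
from h import *
from station import calibration,ctrl
k=calibration("top")
def ray(u,z):
    d=k["R"].T@np.linalg.solve(k["mtx"],[*u,1]); C=-k["R"].T@k["t"]; return (C+d*(z-C[2])/d[2]).round(3)
for c in[(60,422),(192,400),(215,553),(80,578)]:print("big",ray(np.array(c)/2.4+[80,95],.012))
print("tub",ray((140,223),.05),"roll",ray((343,122),.04),"smalti",ray((284,117),.02))
# tilt/pose needed
Rt=Ro.from_rotvec(ctrl.get_obs()["tool_rot"]).as_matrix();print(Rt.round(3))
for y in(-.0354,):
    ax=np.array([-np.cos(y),-np.sin(y),0]);print("turn about tool z deg",np.degrees(np.arctan2(ax@Rt[:,1],ax@Rt[:,0])))
g=place([.4878,-.231,-.0354],[(.015,0,.085)])[0];print("grasp",g)
for P in([.36,.50,.2],[.5,.1,.34],[g[0],g[1],.34],[g[0],g[1],.24]):print(P,"tool delta",(Rt.T@(np.array(P)-ctrl.get_obs()["tool_pos"])).round(3))
E
echo ---; head -c 600 top0 2>/dev/null
```

```text
big [0.263 0.429 0.012]
big [0.287 0.267 0.012]
big [0.102 0.237 0.012]
big [0.076 0.4   0.012]
tub [0.401 0.319 0.05 ] roll [ 0.702 -0.296  0.04 ] smalti [ 0.728 -0.117  0.02 ]
[[-0.915  0.403  0.   ]
 [ 0.403  0.915  0.   ]
 [-0.     0.    -1.   ]]
turn about tool z deg -21.738564484930176
grasp [ 0.5027906  -0.23153089  0.085     ]
[0.36, 0.5, 0.2] tool delta [-0.128 -0.022  0.   ]
[0.5, 0.1, 0.34] tool delta [-0.417 -0.332 -0.14 ]
[np.float64(0.5027906022814652), np.float64(-0.23153088910228886), 0.34] tool delta [-0.553 -0.634 -0.14 ]
[np.float64(0.5027906022814652), np.float64(-0.23153088910228886), 0.24] tool delta [-0.553 -0.634 -0.04 ]
---
```

View pics/top0.png

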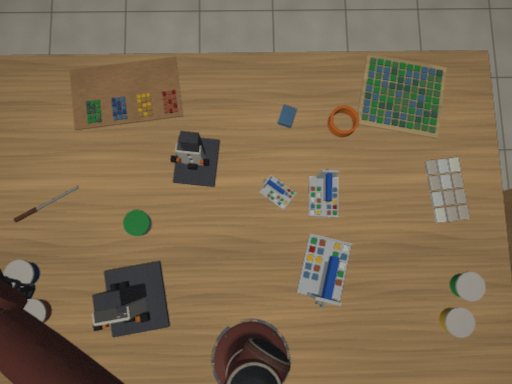

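The top view confirms the layout. The big stand is below-left at about (135,298), so I go out, up and around it.

```bash
python3 -m creep '[[1,-0.032,-0.0055,-0.02,0,0,0],[1,-0.032,-0.0055,-0.02,0,0,0],[1,-0.032,-0.0055,-0.02,0,0,0],[1,-0.032,-0.0055,-0.02,0,0,0],[1,-0.029,-0.031,-0.004,0,0,0],[1,-0.029,-0.031,-0.004,0,0,0],[1,-0.029,-0.031,-0.004,0,0,0],[1,-0.029,-0.031,-0.004,0,0,0],[1,-0.029,-0.031,-0.004,0,0,0],[1,-0.029,-0.031,-0.004,0,0,0],[1,-0.029,-0.031,-0.004,0,0,0],[1,-0.029,-0.031,-0.004,0,0,0],[1,-0.029,-0.031,-0.004,0,0,0],[1,-0.029,-0.031,-0.004,0,0,0]]'
python3 -m creep '[[1,-0.017,-0.038,0.01,0,0,0],[1,-0.017,-0.038,0.01,0,0,0],[1,-0.017,-0.038,0.01,0,0,0],[1,-0.017,-0.038,0.01,0,0,0],[1,-0.017,-0.038,0.01,0,0,0],[1,-0.017,-0.038,0.01,0,0,0],[1,-0.017,-0.038,0.01,0,0,0],[1,-0.017,-0.038,0.01,0,0,0],[1,0,0,0,0,0,-7.25],[1,0,0,0,0,0,-7.25],[1,0,0,0,0,0,-7.25]]' 100
python3 - <<'E'
from h import *
from station import *
o=ctrl.get_obs();k=calibration("wrist");im=get_image("wrist")
np.savez("w1.npz",**k,pos=o["tool_pos"],rot=o["tool_rot"])
p=proj(k,place([.4878,-.231,-.0354],np.array([(50,45,8),(50,-45,8),(-75,-45,8),(-75,45,8),(44,7,100),(44,-7,100),(-36,-7,100),(-36,7,100),(50,24,110),(50,-24,110)])/1e3))
print(p.round(),o["tool_pos"],o["tool_rot"],o["contact_force"],o["t"])
b=np.ascontiguousarray(im[:,:,::-1]);b=cv2.resize(b,None,fx=1.5,fy=1.5,interpolation=cv2.INTER_CUBIC)
for q in p:cv2.circle(b,tuple(int(v) for v in q*1.5+.5),3,(255,0,255),1)
cv2.imwrite("pics/w1.png",b)
E
```

```text
t: 2.4
tool_pos: [0.5009, 0.098, 0.3206]
tool_rot: [0.647, 3.074, 0.0]
contact_force: [0.3, 0.3, -0.8]
opening: 0.0852
t: 3.5
tool_pos: [0.5024, -0.2339, 0.24]
tool_rot: [-0.049, -3.141, -0.0]
contact_force: [0.1, -1.0, 0.4]
opening: 0.0854
[[283. 182.]
 [224. 182.]
 [222.  95.]
 [287.  95.]
 [260. 197.]
 [248. 196.]
 [248. 128.]
 [261. 128.]
 [275. 204.]
 [234. 204.]] [ 0.50237376 -0.23390415  0.23997214] [-4.87842669e-02 -3.14088226e+00 -4.45612605e-04] [ 0.06972907 -0.96803378  0.38928752] 3.5
```

View pics/w1.png

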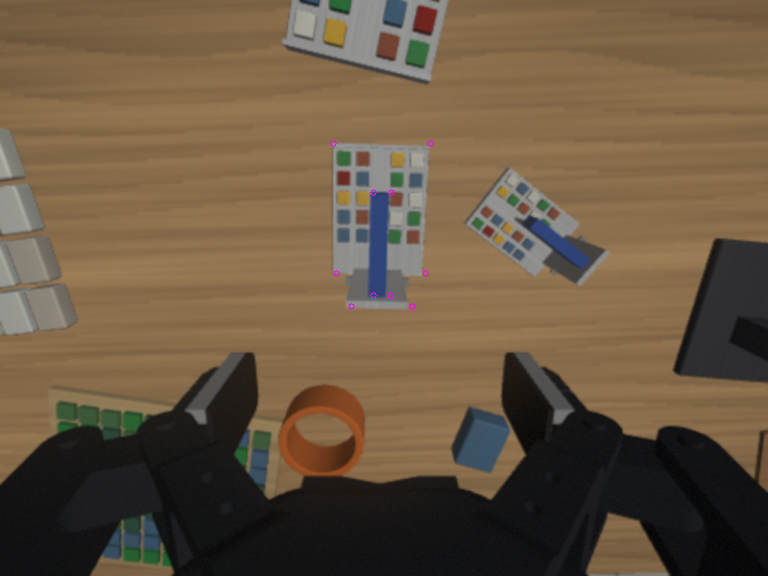

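The overlay is off by only 1–2 px. The bar runs from (379,192) to (378,296) and is clearly visible. I'll refine the fit.

Run:
```python
from h import *
k=dict(np.load("w1.npz"))
u=np.array([(333,145),(429,147),(424,275),(333,274),(346,307),(409,307),(371,192),(388,192),(370,296),(387,296)])/1.5
M=np.array([(-75,-45,8),(-75,45,8),(50,45,8),(50,-45,8),(50,-24,110),(50,24,110),(-36,-7,100),(-36,7,100),(44,-7,100),(44,7,100)])/1e3
x,r=fit([(k,u,M)],[.488,-.231,-.035]);print(x.round(4),r.round(1).tolist())
Rt=Ro.from_rotvec(k["rot"]).as_matrix();y=x[2];ax=np.array([-np.cos(y),-np.sin(y),0])
print("turn",np.degrees(np.arctan2(ax@Rt[:,1],ax@Rt[:,0])))
g=place(x,[(.015,0,.085)])[0];from station import ctrl
g[2]-=ctrl.tcp_to_grasp;print(g,"d",Rt.T@(g-k["pos"]))
```

```text
[ 0.4888 -0.233  -0.0485] [[-0.6, -1.3], [-0.1, -1.4], [-0.9, -0.2], [0.6, -0.6], [0.8, -0.1], [-0.1, 0.5], [-0.3, 0.9], [1.0, 1.2], [-0.4, -0.1], [-0.0, 0.1]]
turn 1.001874570955028
[ 0.50379941 -0.23373606  0.0663    ] d [-1.47807127e-03  1.63910444e-04  1.73671708e-01]
```

```bash
python3 -m creep '[[1,-0.0015,0,0.04,0,0,1],[1,0,0,0.04,0,0,0],[1,0,0,0.04,0,0,0],[1,0,0,0.035,0,0,0],[1,0,0,0.018,0,0,0],[1,0,0,0,0,0,0],[0,0,0,0,0,0,0],[0,0,0,0,0,0,0],[0,0,0,0,0,0,0],[0,0,0,0,0,0,0],[0,0,0,0,0,0,0],[0,0,0,0,0,0,0],[0,0,0,0,0,0,0],[0,0,0,0,0,0,0]]' 110
python3 -c "
from station import ctrl
print(ctrl.get_obs())"
```

```text
t: 4.95
tool_pos: [0.5047, -0.2344, 0.0684]
tool_rot: [0.083, 3.139, -0.003]
contact_force: [-0.7, -3.0, 4.8]
opening: 0.0057
{'t': 4.95, 'q': array([-5.68030612e-01,  7.95720984e-03,  1.88779135e+00, -1.06477833e-03,
        1.24346913e+00, -2.08574138e+00]), 'dq': array([ 0.00047537,  0.00043731, -0.00072762, -0.00064018, -0.0010742 ,
        0.00169856]), 'effort': array([ 1.97436869e+00, -3.11541545e+01, -3.04661679e+01,  8.95839930e-01,
        2.08126861e-01, -5.99550549e-03]), 'tool_pos': array([ 0.50469211, -0.23443981,  0.06837708]), 'tool_rot': array([ 0.08280113,  3.13898372, -0.00327893]), 'contact_force': array([-0.74902701, -3.00583257,  4.77398288]), 'wrist_torque': array([-0.58151225,  0.23618138, -0.02148399]), 'opening': 0.005682082710849212}
```

Run:
```python
from h import *
from station import *
o=ctrl.get_obs()
ims=[get_image(c)[:,:,::-1] for c in("wrist","scene","top")]
a=ims[0][40:360,100:400]; b=cv2.resize(np.ascontiguousarray(ims[1][190:310,140:280]),None,fx=2.5,fy=2.5,interpolation=cv2.INTER_CUBIC)
a=cv2.resize(np.ascontiguousarray(a),None,fx=1.5,fy=1.5)
c=np.zeros((480,800,3),np.uint8);c[:480,:450]=a;c[:300,450:800]=b
cv2.imwrite("pics/w2.png",c)
```

```text
(no output)
```

View pics/w2.png

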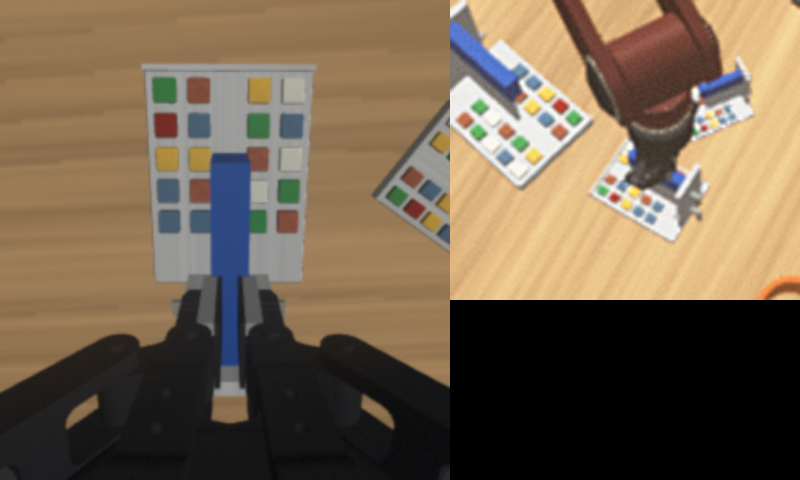

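```bash
python3 -m creep '[[0,0,0,0,0,0,0],[0,0,0,0,0,0,0]]' 60; python3 -m creep '[[0,0,0,-0.01,0,0,0],[0,0,0,-0.015,0,0,0],[0,0,0,0,0,0,0],[0,0,0,0,0,0,0]]' 60
python3 - <<'E'
from h import *
from station import *
o=ctrl.get_obs();print(o["contact_force"],o["wrist_torque"],o["tool_pos"])
im=get_image("wrist")[:,:,::-1];s=get_image("scene")[:,:,::-1]
b=cv2.resize(np.ascontiguousarray(s[190:310,140:280]),None,fx=2.5,fy=2.5,interpolation=cv2.INTER_CUBIC)
a=cv2.resize(np.ascontiguousarray(im[40:360,100:400]),None,fx=1.5,fy=1.5)
c=np.zeros((480,800,3),np.uint8);c[:480,:450]=a;c[:300,450:800]=b
cv2.imwrite("pics/w3.png",c)
E
```

```text
t: 5.3
tool_pos: [0.5047, -0.2344, 0.0684]
tool_rot: [0.083, 3.139, -0.003]
contact_force: [-0.9, -4.0, 5.6]
opening: 0.0057
t: 5.7
tool_pos: [0.5043, -0.2332, 0.0925]
tool_rot: [0.082, 3.14, 0.0]
contact_force: [-1.2, -0.6, -3.2]
opening: 0.0058
[-1.22620022 -0.562173   -3.15709568] [ 0.0119484  -0.05116894 -0.03350935] [ 0.50426166 -0.23319334  0.09252564]
```

View pics/w3.png

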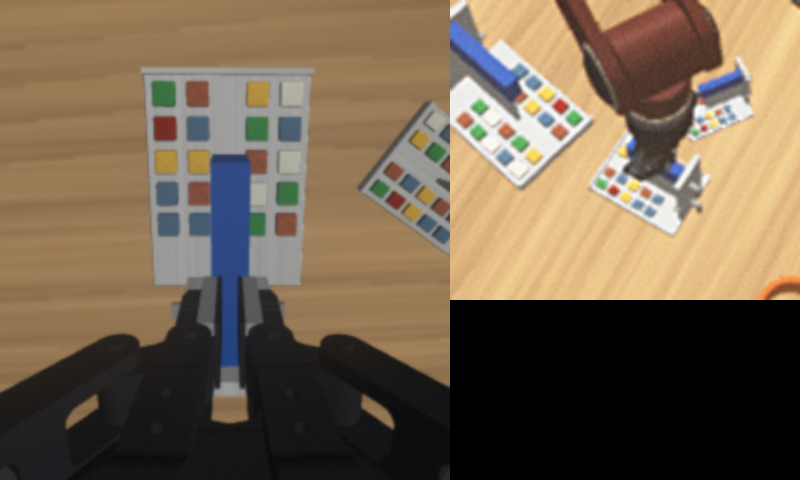

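The picture shows the shelf lifted level by the bar, and the 3.2 N reading fits 0.32 kg. Next I go to a viewing place beside the stand.

```bash
python3 -m creep '[[0,0,0,-0.03,0,0,0],[0,0,0,-0.045,0,0,0],[0,0,0,-0.045,0,0,0],[0,0,0.02,-0.01,0,0,0],[0,0,0.04,0,0,0,0],[0,0,0.04,0,0,0,0],[0,0,0.04,0,0,0,0],[0,0,0.03,0,0,0,4],[0,0,0,0,0,0,0],[0,0,0,0,0,0,0]]' 90
python3 - <<'E'
from h import *
from station import *
o=ctrl.get_obs();k=calibration("wrist");im=get_image("wrist")
np.savez("w4.npz",**k,pos=o["tool_pos"],rot=o["tool_rot"],im=im)
P=[.5938,.1579,-.1196]
M=np.array([(75,-65,12),(-75,-65,12),(-75,65,12),(75,65,12),(-25,33,210),(-25,-33,210)])/1e3
p=proj(k,place(P,M));print(p.round(),o["tool_pos"],o["tool_rot"],o["contact_force"])
b=cv2.resize(np.ascontiguousarray(im[84:384,112:,::-1]),None,fx=2,fy=2,interpolation=cv2.INTER_CUBIC)
for q in p:cv2.circle(b,tuple(int(v) for v in (q-[112,84])*2+.5),3,(255,0,255),1)
cv2.imwrite("pics/w4.png",b)
E
```

```text
t: 6.8
tool_pos: [0.5127, -0.0632, 0.2215]
tool_rot: [-0.189, -3.135, 0.001]
contact_force: [-0.5, -0.5, -2.4]
opening: 0.0058
[[359. 245.]
 [371. 147.]
 [465. 147.]
 [444. 245.]
 [603. 248.]
 [515. 248.]] [ 0.51267907 -0.06317235  0.22149348] [-1.88976264e-01 -3.13479103e+00  5.79913913e-04] [-0.48852034 -0.45504775 -2.43835389]
```

View pics/w4.png

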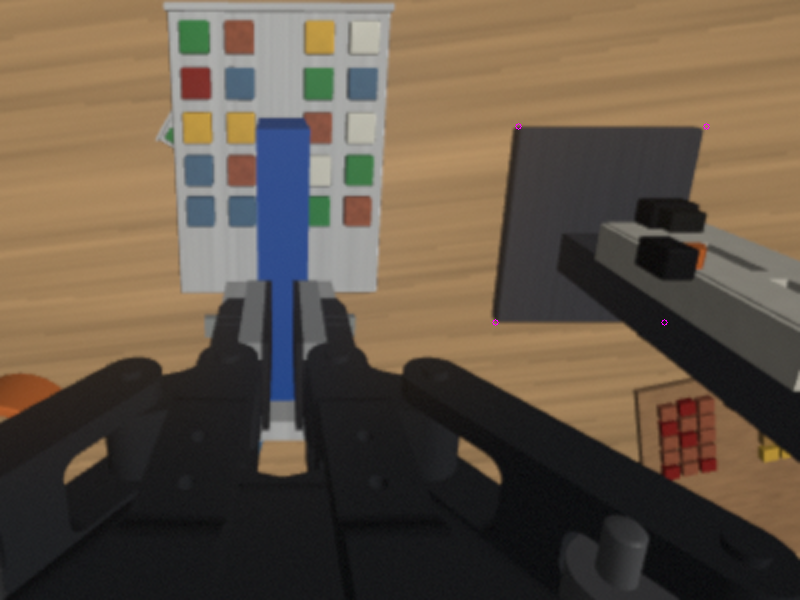

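```bash
cat > rel.py <<'E'
from h import *
k=dict(np.load("w4.npz")); c=lambda L:np.array(L)/2+[112,84]
M=np.array([(-75,-65,12),(-75,65,12),(75,-65,12)])/1e3
st,r=fit([(k,c([(517,127),(702.5,128),(495,322)]),M)],[.594,.158,-.12]);print("stand",st.round(4),r.round(2).tolist())
# shelf in tool frame
Rt=Ro.from_rotvec(k["rot"]).as_matrix()
Ms=np.array([(-75,-45,8),(-75,45,8),(50,-45,8),(50,45,8),(-36,-7,100),(-36,7,100),(50,-20,110),(44,-7,100),(44,7,100)])/1e3
us=c([(165,5),(393,5),(181,292),(377,292),(257,127),(308,127),(0,440),(0,402),(0,402)])
w=np.ones_like(us);w[6:,0]=0
def X(p): return Ro.from_euler("zyx",p[3:]).apply(Ms)+p[:3]
f=lambda p:((proj(k,X(p))-us)*w).ravel()
s0=[.498,-.063,.15,np.arctan2(-Rt[1,0],-Rt[0,0]),0,0]
r=least_squares(f,s0,loss="soft_l1");sh=r.x
print("shelf",sh[:3].round(4),"yaw,pitch,roll deg",np.degrees(sh[3:]).round(2),f(sh).reshape(-1,2).round(1).tolist())
print("tool yaw",np.degrees(np.arctan2(-Rt[1,0],-Rt[0,0])),"stand yaw",np.degrees(st[2]))
rear=Ro.from_euler("zyx",sh[3:]).apply([.05,0,0])+sh[:3]
print("rear",rear.round(4),"rear in tool",(Rt.T@(rear-k["pos"])).round(4))
seat=place(st,[(-.025,0,.09)])[0];print("seat",seat.round(4))
for h in(.06,.065,.07):
  print(h,[proj(k,place(st,[(-.025,0,.09+d)]))[0].__sub__([112,84]).__mul__(2).round().tolist() for d in(.018,.058,.068,.108)])
  break
E
python3 rel.py
python3 - <<'E'
import numpy as np,cv2
im=np.load("w4.npz")["im"][:,:,::-1][170:290,390:512]
cv2.imwrite("pics/w4c.png",cv2.resize(im,None,fx=5,fy=5,interpolation=cv2.INTER_CUBIC)[:600])
E
```

```text
stand [ 0.5948  0.157  -0.1195] [[-0.18, 0.13], [0.83, -0.44], [-0.6, 0.45]]
shelf [ 0.4991 -0.0622  0.1544] yaw,pitch,roll deg [-7.02 -1.07 -0.83] [[0.9, -0.8], [-0.6, -0.4], [-0.1, 1.0], [0.1, 0.7], [-0.9, 0.3], [0.8, 0.3], [0.0, 0.5], [0.0, -0.7], [0.0, -0.8]]
tool yaw -6.899647127723881 stand yaw -6.846777944995146
rear [ 0.5487 -0.0683  0.1554] rear in tool [-0.0364 -0.0008  0.066 ]
seat [0.5699 0.16   0.09  ]
0.06 [[695.0, 241.0], [755.0, 268.0], [772.0, 277.0], [859.0, 316.0]]
```

View pics/w4c.png

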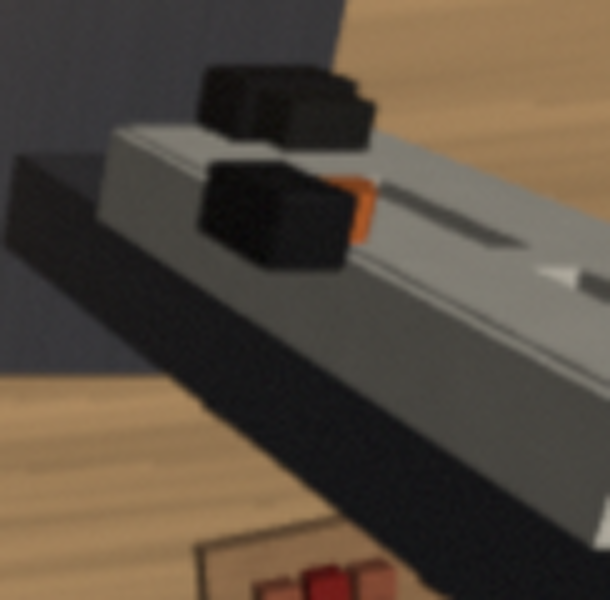

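The zoom shows the slots, with the lower one running from about (466,206) to (495,219) and the upper one starting at (505,225). They sit about 7–8 mm above nominal, so the true seat is near z = 97. I back off, go sideways to pre-entry and lower to rear z of about 121 mm.

```bash
python3 -m creep '[[0,0.03,0,0,0,0,0],[0,0.025,0.02,0,0,0,0],[0,0,0.04,0,0,0,0],[0,0,0.045,0.01,0,0,0],[0,0,0.045,0.01,0,0,0],[0,0,0.04,0.0135,0,0,0],[0,0,0.0292,0,0,0,0],[0,0,0.01,0,0,0,0],[0,-0.02,0,0,0,0,0],[0,-0.005,0,0,0,0,0],[0,0,0,0,0,0,0],[0,0,0,0,0,0,0]]'
python3 - <<'E'
from h import *
from station import *
o=ctrl.get_obs();k=calibration("wrist");print(o["tool_pos"],o["tool_rot"],o["contact_force"],o["wrist_torque"])
a=get_image("wrist");s=get_image("scene");t=get_image("top");np.savez("w5.npz",**k,pos=o["tool_pos"],rot=o["tool_rot"],im=a,s=s,t=t)
A=cv2.resize(np.ascontiguousarray(a[84:384,56:456,::-1]),(533,400),interpolation=cv2.INTER_CUBIC)
B=cv2.resize(np.ascontiguousarray(t[110:210,140:240,::-1]),(267,267),interpolation=cv2.INTER_CUBIC)
C=cv2.resize(np.ascontiguousarray(s[120:230,250:360,::-1]),(267,267),interpolation=cv2.INTER_CUBIC)
c=np.zeros((540,800,3),np.uint8);c[:400,:533]=A;c[:267,533:]=B;c[267:534,533:]=C
cv2.imwrite("pics/w5.png",c)
E
```

```text
t: 8.05
tool_pos: [0.5111, 0.1665, 0.1886]
tool_rot: [-0.195, -3.135, 0.0]
contact_force: [0.6, 0.6, -3.0]
opening: 0.0058
[0.51109575 0.16651451 0.18864691] [-1.94787831e-01 -3.13483514e+00  3.59242886e-04] [ 0.58668459  0.64476937 -2.99326867] [ 0.00694445 -0.03366998  0.01045564]Traceback (most recent call last):
  File "<stdin>", line 4, in <module>
TypeError: numpy.savez() got multiple values for keyword argument 't'
```

Run:
```python
from h import *
from station import *
o=ctrl.get_obs();k=calibration("wrist")
a=get_image("wrist");s=get_image("scene");t=get_image("top");np.savez("w5.npz",**k,pos=o["tool_pos"],rot=o["tool_rot"],im=a,s=s,tp=t)
A=cv2.resize(np.ascontiguousarray(a[84:384,56:456,::-1]),(533,400),interpolation=cv2.INTER_CUBIC)
B=cv2.resize(np.ascontiguousarray(t[110:210,140:240,::-1]),(267,267),interpolation=cv2.INTER_CUBIC)
C=cv2.resize(np.ascontiguousarray(s[120:230,250:360,::-1]),(267,267),interpolation=cv2.INTER_CUBIC)
c=np.zeros((540,800,3),np.uint8);c[:400,:533]=A;c[:267,533:]=B;c[267:534,533:]=C
cv2.imwrite("pics/w5.png",c)
```

```text
(no output)
```

View pics/w5.png

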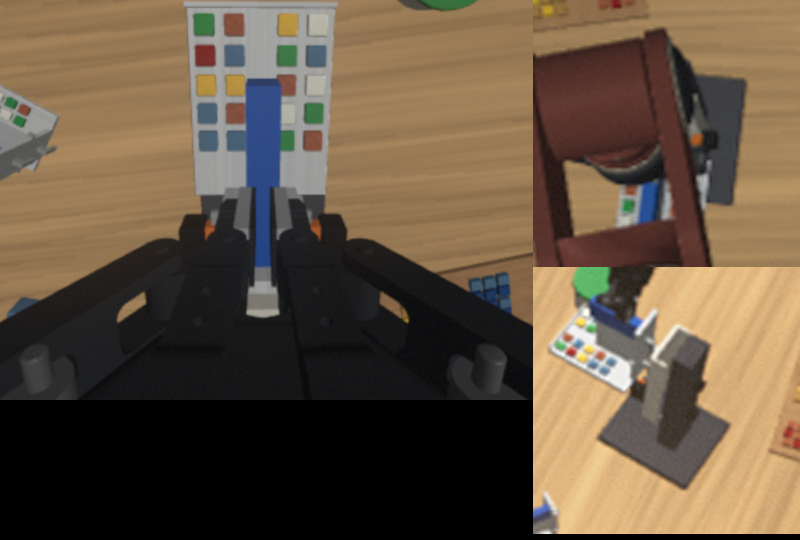

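The shelf looks centred: housings at x 180 and 345, bar at 263, and both orange catches symmetric. I push in gently.

```bash
python3 -m creep '[[0,-0.006,0,0,0,0,0],[0,-0.005,0,0,0,0,0],[0,-0.003,0,0,0,0,0],[0,0,0,0,0,0,0]]'; python3 -m creep '[[0,-0.003,0,0,0,0,0],[0,-0.003,0,0,0,0,0],[0,0,0,0,0,0,0]]';python3 -c "
from station import ctrl
print(ctrl.get_obs()['contact_force'],ctrl.get_obs()['wrist_torque'])"
```

```text
t: 8.75
tool_pos: [0.5256, 0.1657, 0.1887]
tool_rot: [-0.193, -3.136, 0.0]
contact_force: [-0.7, 0.1, -2.0]
opening: 0.006
t: 9.05
tool_pos: [0.5314, 0.165, 0.1887]
tool_rot: [0.192, 3.136, -0.0]
contact_force: [0.1, 0.1, -2.3]
opening: 0.0055
[ 0.05410961  0.14612023 -2.32093143] [ 0.05151299 -0.05841222  0.02679934]
```

```bash
python3 -m creep '[[0,-0.003,0,0,0,0,0],[0,0,0,0,0,0,0]]'; python3 -m creep '[[0,-0.002,0,0,0,0,0],[0,0,0,0,0,0,0]]'; python3 -m creep '[[0,-0.002,0,0,0,0,0],[0,0,0,0,0,0,0]]'
```

```text
t: 9.25
tool_pos: [0.5343, 0.1647, 0.1887]
tool_rot: [0.192, 3.136, -0.0]
contact_force: [0.1, 0.3, -3.0]
opening: 0.0056
t: 9.45
tool_pos: [0.5356, 0.1644, 0.1886]
tool_rot: [-0.192, -3.134, 0.0]
contact_force: [-2.2, -0.3, -1.3]
opening: 0.0058
t: 9.65
tool_pos: [0.5356, 0.1644, 0.1886]
tool_rot: [-0.191, -3.129, 0.001]
contact_force: [-9.5, -0.2, 2.4]
opening: 0.0055
```

Contact came at 24.7 mm of travel against the predicted 24, so the claws are through. I ease off and go down.

```bash
python3 -m creep '[[0,0.002,0,0,0,0,0],[0,0,0,0.003,0,0,0],[0,0,0,0.003,0,0,0],[0,0,0,0,0,0,0]]';python3 -m creep '[[0,0,0,0.002,0,0,0],[0,0,0,0.002,0,0,0],[0,0,0,0,0,0,0]]';python3 -m creep '[[0,0,0,0.002,0,0,0],[0,0,0,0,0,0,0]]'
```

```text
t: 10.05
tool_pos: [0.5356, 0.1646, 0.182]
tool_rot: [-0.192, -3.135, -0.0]
contact_force: [-3.8, 1.2, -2.2]
opening: 0.0058
t: 10.35
tool_pos: [0.5357, 0.1646, 0.1784]
tool_rot: [-0.192, -3.135, -0.0]
contact_force: [-4.0, 1.4, -1.2]
opening: 0.0056
t: 10.55
tool_pos: [0.5357, 0.1646, 0.1766]
tool_rot: [-0.192, -3.135, -0.0]
contact_force: [-5.8, 0.6, -0.2]
opening: 0.006
```

```bash
for i in 1; do python3 -m creep '[[0,0.0005,0,0.002,0,0,0],[0,0,0,0,0,0,0]]'; python3 -m creep '[[0,0,0,0.002,0,0,0],[0,0,0,0,0,0,0]]'; python3 -m creep '[[0,0,0,0.002,0,0,0],[0,0,0,0,0,0,0]]'; done
```

```text
t: 10.75
tool_pos: [0.5357, 0.1645, 0.1744]
tool_rot: [0.192, 3.135, 0.0]
contact_force: [-3.7, 0.8, -1.4]
opening: 0.0056
t: 10.95
tool_pos: [0.5357, 0.1645, 0.1724]
tool_rot: [0.192, 3.135, -0.0]
contact_force: [-2.9, 0.2, -1.6]
opening: 0.0059
t: 11.15
tool_pos: [0.5357, 0.1646, 0.1714]
tool_rot: [0.192, 3.135, 0.0]
contact_force: [-4.3, 0.4, 2.1]
opening: 0.0061
```

```bash
python3 -m creep '[[0,0,0,0.0015,0,0,0],[0,0,0,0,0,0,0]]'; python3 -m creep '[[0,0,0,0.0015,0,0,0],[0,0,0,0,0,0,0]]'; python3 -m creep '[[0,0,0,0.0015,0,0,0],[0,0,0,0,0,0,0]]'
```

```text
t: 11.35
tool_pos: [0.5358, 0.1647, 0.1708]
tool_rot: [0.192, 3.135, 0.001]
contact_force: [-6.5, 1.7, 5.8]
opening: 0.0058
t: 11.55
tool_pos: [0.5358, 0.1648, 0.1699]
tool_rot: [0.192, 3.135, 0.001]
contact_force: [-8.5, 0.4, 8.2]
opening: 0.0057
t: 11.75
tool_pos: [0.5359, 0.1649, 0.1687]
tool_rot: [0.192, 3.135, 0.001]
contact_force: [-9.2, 1.0, 9.3]
opening: 0.0059
```

```bash
python3 -m creep '[[0,0.001,0,0.0015,0,0,0],[0,0,0,0,0,0,0]]'; python3 -m creep '[[0,0,0,0.0015,0,0,0],[0,0,0,0,0,0,0]]'; python3 -m creep '[[0,0,0,0.0015,0,0,0],[0,0,0,0,0,0,0]]'
```

```text
t: 11.95
tool_pos: [0.5359, 0.165, 0.1668]
tool_rot: [0.192, 3.132, 0.002]
contact_force: [-2.9, 1.4, 3.3]
opening: 0.0055
t: 12.15
tool_pos: [0.5357, 0.1646, 0.1648]
tool_rot: [0.192, 3.133, 0.0]
contact_force: [-3.3, -0.2, 4.4]
opening: 0.0056
t: 12.35
tool_pos: [0.5357, 0.1646, 0.1631]
tool_rot: [0.192, 3.133, 0.0]
contact_force: [-2.8, -0.2, 5.3]
opening: 0.0058
```

```bash
python3 -m creep '[[0,0,0,0.0015,0,0,0],[0,0,0,0,0,0,0]]'; python3 -m creep '[[0,0,0,0.0015,0,0,0],[0,0,0,0,0,0,0]]'; python3 -m creep '[[0,0,0,0.0015,0,0,0],[0,0,0,0,0,0,0]]'
```

```text
t: 12.55
tool_pos: [0.5357, 0.1648, 0.1614]
tool_rot: [0.192, 3.133, 0.001]
contact_force: [-2.3, 1.3, 4.5]
opening: 0.0056
t: 12.75
tool_pos: [0.5353, 0.1645, 0.1593]
tool_rot: [0.192, 3.134, -0.0]
contact_force: [-1.0, -0.7, 3.9]
opening: 0.0057
t: 12.95
tool_pos: [0.5354, 0.1646, 0.1592]
tool_rot: [0.192, 3.133, 0.0]
contact_force: [-4.9, -1.1, 9.4]
opening: 0.0061
```

```bash
python3 -m creep '[[0,0,0,0.001,0,0,0],[0,0,0,0,0,0,0]]'; python3 -m creep '[[0,0,0,0.001,0,0,0],[0,0,0,0,0,0,0]]'
python3 - <<'E'
from station import *
get_image("wrist")
o=ctrl.get_obs();print(o["tool_pos"],o["contact_force"],o["wrist_torque"])
E
```

```text
t: 13.15
tool_pos: [0.5355, 0.1646, 0.1591]
tool_rot: [0.192, 3.133, 0.0]
contact_force: [-5.8, -1.1, 12.5]
opening: 0.0058
t: 13.35
tool_pos: [0.5356, 0.1647, 0.1591]
tool_rot: [0.192, 3.133, 0.0]
contact_force: [-8.3, -0.9, 16.9]
opening: 0.0056
[0.5356195  0.16466539 0.15909777] [-8.20743474 -1.37472522 16.55380664] [-0.2245088   1.45160187  0.03413926]
```

A hard stop: z stays at 159.1 mm while the force climbs. I press slightly more, then ease up to feel for the lock.

```bash
python3 -m creep '[[0,0.001,0,0.001,0,0,0],[0,0,0,0,0,0,0]]'; python3 -m creep '[[0,0,0,-0.003,0,0,0],[0,0,0,-0.002,0,0,0],[0,0,0,0,0,0,0]]'; python3 -m creep '[[0,0,0,-0.001,0,0,0],[0,0,0,0,0,0,0]]'; python3 -m creep '[[0,0,0,-0.001,0,0,0],[0,0,0,0,0,0,0]]'
```

```text
t: 13.6
tool_pos: [0.5355, 0.1647, 0.159]
tool_rot: [0.192, 3.13, 0.0]
contact_force: [-7.5, -1.6, 17.4]
opening: 0.0057
t: 13.9
tool_pos: [0.5339, 0.1646, 0.1592]
tool_rot: [0.192, 3.135, -0.0]
contact_force: [-1.8, 0.5, 2.8]
opening: 0.0059
t: 14.1
tool_pos: [0.5334, 0.1647, 0.1597]
tool_rot: [-0.192, -3.135, 0.0]
contact_force: [-1.4, -0.6, 1.3]
opening: 0.0062
t: 14.3
tool_pos: [0.5333, 0.1644, 0.1601]
tool_rot: [-0.192, -3.135, 0.001]
contact_force: [-0.4, -0.5, -2.1]
opening: 0.0057
```

```bash
python3 -m creep '[[0,0,0,-0.001,0,0,0],[0,0,0,0,0,0,0]]'; python3 -m creep '[[0,0,0,-0.0008,0,0,0],[0,0,0,0,0,0,0]]'
python3 - <<'E'
from h import *
from station import *
o=ctrl.get_obs();a=get_image("wrist");s=get_image("scene");print(o["tool_pos"],o["contact_force"],o["wrist_torque"])
A=cv2.resize(np.ascontiguousarray(a[84:384,56:456,::-1]),(533,400),interpolation=cv2.INTER_CUBIC)
C=cv2.resize(np.ascontiguousarray(s[120:230,250:360,::-1]),(267,267),interpolation=cv2.INTER_CUBIC)
c=np.zeros((400,800,3),np.uint8);c[:400,:533]=A;c[:267,533:]=C
cv2.imwrite("pics/w6.png",c)
E
```

```text
t: 14.5
tool_pos: [0.5332, 0.1641, 0.1606]
tool_rot: [-0.193, -3.134, 0.002]
contact_force: [2.6, -2.0, -7.5]
opening: 0.0057
t: 14.7
tool_pos: [0.5331, 0.1641, 0.1609]
tool_rot: [-0.193, -3.134, 0.002]
contact_force: [4.1, -3.5, -11.7]
opening: 0.006
[0.53310161 0.1640758  0.16086008] [  4.05300187  -3.54072639 -11.70855681] [-0.50422701 -0.81420201 -0.00454069]
```

View pics/w6.png

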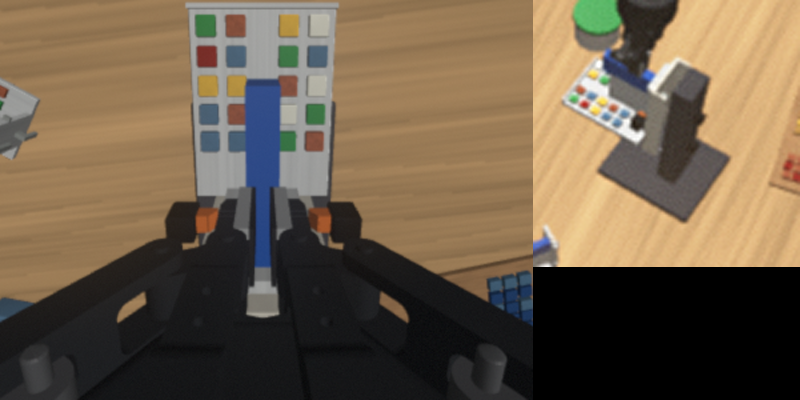

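It's locked: a 9 N pull stops about 1.8 mm above the hard stop, and both orange catches reach out equally over the ears (195–217 and 309–330). I press once more to make sure, then go neutral.

```bash
python3 -m creep '[[0,0,0,0.0025,0,0,0],[0,0,0,0.002,0,0,0],[0,0,0,0,0,0,0]]'; python3 -m creep '[[0,0,0,0.002,0,0,0],[0,0,0,0,0,0,0]]';python3 -m creep '[[0,0,0,0.0015,0,0,0],[0,0,0,0,0,0,0]]';python3 -c "
from station import ctrl
print(ctrl.get_obs()['contact_force'],ctrl.get_obs()['wrist_torque'])"
```

```text
t: 15.1
tool_pos: [0.5339, 0.1654, 0.1599]
tool_rot: [0.192, 3.135, 0.002]
contact_force: [-1.7, -0.5, 1.4]
opening: 0.0056
t: 15.3
tool_pos: [0.5342, 0.1654, 0.1588]
tool_rot: [0.192, 3.134, 0.002]
contact_force: [-3.1, 0.2, 6.3]
opening: 0.0058
t: 15.5
tool_pos: [0.5343, 0.1655, 0.1587]
tool_rot: [0.191, 3.133, 0.002]
contact_force: [-5.4, -0.2, 11.8]
opening: 0.0058
[-5.44358742 -0.20135334 11.81789314] [-0.10494344  0.9639757   0.00682703]
```

```bash
python3 -m creep '[[0,0,0,-0.002,0,0,0],[0,0,0,-0.0015,0,0,0],[0,0,0,0,0,0,0]]'; python3 -m creep '[[0.45,0,0,0,0,0,0],[0.45,0,0,0,0,0,0],[0.45,0,0,0,0,0,0],[0.45,0,0,0,0,0,0],[0.45,0,0,0,0,0,0]]' 20;python3 -c "
from station import ctrl
print(ctrl.get_obs()['contact_force'],ctrl.get_obs()['wrist_torque'])"
```

```text
t: 15.8
tool_pos: [0.5338, 0.165, 0.1591]
tool_rot: [0.192, 3.135, 0.001]
contact_force: [-1.7, -0.1, 2.0]
opening: 0.0056
t: 16.3
tool_pos: [0.5335, 0.1647, 0.1582]
tool_rot: [-0.192, -3.135, 0.0]
contact_force: [0.4, -0.7, 1.1]
opening: 0.0381
[ 0.37203211 -0.70584045  1.06591371] [ 0.03292421  0.02567223 -0.03745568]
```

Free. I lift straight up, back off, and look.

```bash
python3 -m creep '[[0.45,0,0,-0.015,0,0,0],[0.45,0,0,-0.03,0,0,0],[0.45,0,0,-0.03,0,0,0],[0.45,0.03,0,-0.01,0,0,0],[0.45,0.04,0,0,0,0,0],[0.45,0.03,0,0,0,0,0],[0.45,0,0,0,0,0,0],[0.45,0,0,0,0,0,0],[0.45,0,0,0,0,0,0]]'
python3 - <<'E'
from h import *
from station import *
o=ctrl.get_obs();a=get_image("wrist");s=get_image("scene");t=get_image("top");print(o["tool_pos"],o["contact_force"])
A=cv2.resize(np.ascontiguousarray(a[84:384,56:456,::-1]),(533,400),interpolation=cv2.INTER_CUBIC)
C=cv2.resize(np.ascontiguousarray(s[120:230,250:360,::-1]),(267,267),interpolation=cv2.INTER_CUBIC)
B=cv2.resize(np.ascontiguousarray(t[90:250,100:260,::-1]),(267,267),interpolation=cv2.INTER_CUBIC)
c=np.zeros((540,800,3),np.uint8);c[:400,:533]=A;c[:267,533:]=C;c[267:534,533:]=B
cv2.imwrite("pics/w7.png",c)
E
```

```text
t: 17.2
tool_pos: [0.4351, 0.1769, 0.2442]
tool_rot: [0.193, 3.135, 0.0]
contact_force: [-0.0, 0.4, -0.4]
opening: 0.0384
[0.43512522 0.1769087  0.24423977] [-0.04492855  0.42213533 -0.388411  ]
```

View pics/w7.png

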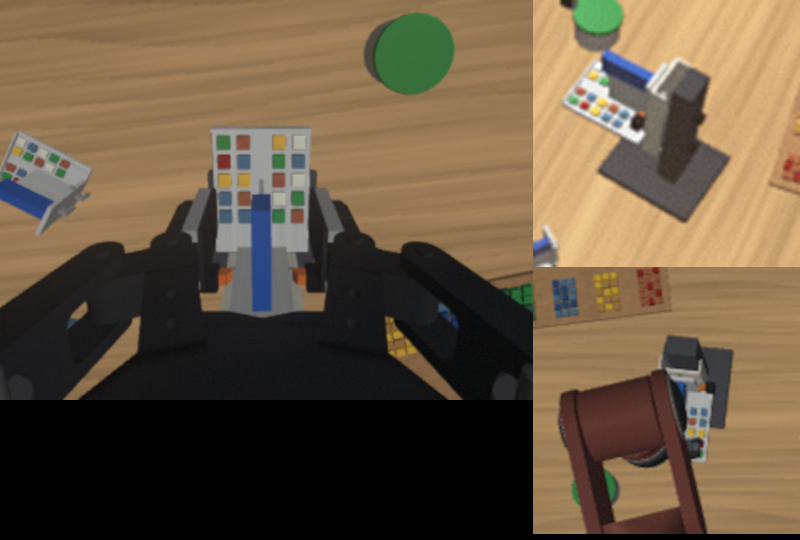

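The shelf hangs level against the strip. Both orange catches show evenly over the ears (about 225 and 300), and the tub is undisturbed. I hand it in.

```bash
python3 -c "
from station import finish_job
print(finish_job())"
```

```text
the job is handed in; nothing more can be done
None
```

The middle-sized shelf now hangs locked on the smaller stand, and I handed the job in at about 17 s with the gripper clear of everything. I gripped it by the blue bar and pushed it back until its rear face met the strip. Then I pressed it down in small steps to a hard stop and let go.

**What the last checks showed:**
- **Seated:** the tool stopped moving down at about z = 159 mm while the force kept rising. At that point the stand was taking about 20 N from the shelf, the most I read, against the 40 N limit.
- **Locked:** a 9 N upward pull stopped it about 1.8 mm above the hard stop. I then pressed it to the stop again before letting go.
- **Catches:** both orange catches showed evenly over the ears, and the shelf stayed level after release.
- **Other things:** the tub looks unmoved in the last picture. The tape roll and glass block were not in the last views I looked at, but the arm never worked close to them.

**What disagreed:**
- **Strip height:** the camera suggested the strip sat 7–8 mm above nominal, but the stop was felt only about 2 mm above. I went by feel.
- **Finger opening:** it read 5.7 mm on the 14 mm bar, which I could not explain. The grip held and the lift felt right for the shelf's weight.
- **Upward pull:** it also showed about 3.5 N of sideways force. I put that down to the tool being slightly off line, as the catches looked symmetric.

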